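# Put the altar shelf back in order after dusting

### The job

Put the altar shelf back in order: stand the two blue teacups in the dark wooden tray, one in each bay, the two red electric candles in the red tray, one in each bay, and the steel incense holder in the brass dish. Everything ends up standing upright on the floor of its place, let go of and still. Tip nothing over, and leave the white cup and the bell where they are.

Things in the scene. Friction and masses are not known exactly. Their poses are not given: they have to be found in the camera images.
- cup_a: blue ceramic teacup without handle, upright, loose, 58 mm across at the rim (56 mm at 12 mm up, foot 48 mm), 50 mm tall, wall 4 mm, about 110 g. Origin: centre of its underside, z up. The two blue cups are alike; either may take either bay.
- cup_b: the other blue ceramic teacup, upright, loose, 58 mm across at the rim (56 mm at 12 mm up, foot 48 mm), 50 mm tall, wall 4 mm, about 110 g. Origin: centre of its underside, z up. 
- candle_a: red electric candle, loose: upright red plastic cylinder 40 mm across and 66 mm tall with a small yellow flame on top (84 mm in all; the flame is look only), about 90 g. Origin: centre of its underside, z up. The two candles are alike; either may take either bay.
- candle_b: the other red electric candle, loose: upright red plastic cylinder 40 mm across and 66 mm tall with a small yellow flame on top (84 mm in all; the flame is look only), about 90 g. Origin: centre of its underside, z up.
- incense_holder: stainless steel incense stick holder, loose, standing upright: round foot 60 mm across and 10 mm thick, a stem 16 mm across, and from 30 to 62 mm up a cylindrical head 30 mm across to grip; about 200 g. Origin: centre of its underside, z up.
- cup_tray: dark wooden tray for the cups, 90 mm along its x, 182 mm along its y, with one divider (5 mm thick, as high as the rim) across the middle that makes two bays, each 80 by 83.5 mm inside, centred at y = +44 and -44 mm. Fixed to the shelf. Origin: centre of its underside, z up. Rim 14 mm high, walls 5 mm thick, floor 5 mm thick (a thing standing in it has its origin 5 mm above the tray's). 
- candle_tray: red tray for the candles, 80 mm along its x, 162 mm along its y, with one divider (5 mm thick, as high as the rim) across the middle that makes two bays, each 70 by 73.5 mm inside, centred at y = +39 and -39 mm. Fixed to the shelf. Origin: centre of its underside, z up. Rim 14 mm high, walls 5 mm thick, floor 5 mm thick (a thing standing in it has its origin 5 mm above the tray's). 
- holder_dish: square brass dish for the incense holder, 96 by 96 mm outside, 86 by 86 mm inside, no divider. Fixed to the shelf. Origin: centre of its underside, z up. Rim 14 mm high, walls 5 mm thick, floor 5 mm thick (a thing standing in it has its origin 5 mm above the tray's). 
- white_cup: white ceramic teacup, the same shape as the blue ones: upright, loose, 58 mm across at the rim (56 mm at 12 mm up, foot 48 mm), 50 mm tall, wall 4 mm, about 110 g. Origin: centre of its underside, z up. It is to be left where it stands.
- bell: small plastic bell with a black foot 60 mm across, a green dome and a white press button on top, loose, 43 mm tall, about 120 g. Origin: centre of its underside, z up. It is to be left where it stands. (Apart from the ten listed things, the shelf holds only fixed pieces, up to 140 mm tall, along its far edge beyond x = 0.74 m and near its sides at |y| above 0.47 m.)
Mind the look-alikes: they are no part of the job. There is more than one size of the candle_tray; the job needs the largest.

How it is judged:
At the end, for the whole second after the job is handed in: Each blue cup in its own bay of the wooden tray, each candle in its own bay of the red tray, the holder in the brass dish: standing on its floor within about 20 mm of the middle, upright to 0.12 rad, at rest, released; the white cup and the bell within 20 mm of their starts (((x of cup_a in the frame of cup_tray between -0.022 and 0.022 m and y of cup_a in the frame of cup_tray between 0.022 and 0.067 m and z of cup_a in the frame of cup_tray between 0.001 and 0.009 m and x of cup_b in the frame of cup_tray between -0.022 and 0.022 m and y of cup_b in the frame of cup_tray between -0.067 and -0.022 m and z of cup_b in the frame of cup_tray between 0.001 and 0.009 m) or (x of cup_b in the frame of cup_tray between -0.022 and 0.022 m and y of cup_b in the frame of cup_tray between 0.022 and 0.067 m and z of cup_b in the frame of cup_tray between 0.001 and 0.009 m and x of cup_a in the frame of cup_tray between -0.022 and 0.022 m and y of cup_a in the frame of cup_tray between -0.067 and -0.022 m and z of cup_a in the frame of cup_tray between 0.001 and 0.009 m)) and ((x of candle_a in the frame of candle_tray between -0.02 and 0.02 m and y of candle_a in the frame of candle_tray between 0.018 and 0.06 m and z of candle_a in the frame of candle_tray between 0.001 and 0.009 m and x of candle_b in the frame of candle_tray between -0.02 and 0.02 m and y of candle_b in the frame of candle_tray between -0.06 and -0.018 m and z of candle_b in the frame of candle_tray between 0.001 and 0.009 m) or (x of candle_b in the frame of candle_tray between -0.02 and 0.02 m and y of candle_b in the frame of candle_tray between 0.018 and 0.06 m and z of candle_b in the frame of candle_tray between 0.001 and 0.009 m and x of candle_a in the frame of candle_tray between -0.02 and 0.02 m and y of candle_a in the frame of candle_tray between -0.06 and -0.018 m and z of candle_a in the frame of candle_tray between 0.001 and 0.009 m)) and x of incense_holder in the frame of holder_dish between -0.018 and 0.018 m and y of incense_holder in the frame of holder_dish between -0.018 and 0.018 m and z of incense_holder in the frame of holder_dish between 0.001 and 0.009 m and angle between each of cup_a, cup_b, candle_a, candle_b, incense_holder's own z axis and vertical below 0.12 rad and linear speed of each of cup_a, cup_b, candle_a, candle_b, incense_holder below 0.02 m/s and distance of each of white_cup, bell from where it was at the start of the episode below 0.02 m); the robot touches nothing.
It fails at once if a cup, candle, the holder or the bell is tipped over (more than 1 rad) (angle between any of cup_a, cup_b, candle_a, candle_b, incense_holder, white_cup, bell's own z axis and vertical above 1 rad).
It fails at once if the white cup or the bell is moved by more than 20 mm (distance of any of white_cup, bell from where it was at the start of the episode above 0.02 m).
It also fails if it takes over 128 s, if anything falls off the work surface, if the arm or the gripper's body presses on something with over 40 N, if the wrist force passes 120 N, or if a joint passes its speed limit or range.

### The arm

A 6-joint arm with a two-finger parallel gripper is mounted at the origin on the work surface. World frame = base frame: x ahead of the robot, y to its left, z up, the work surface at z = 0. Lengths are in m, angles in rad, forces in N, time in s.
With the tool pointing down it reaches from about 0.375 to 0.975 m from the base axis. Payload 3.8 kg.
Tool frame: the origin (TCP) lies on the centre line of the jaws, within the pads' length; the fingertips stand 14 mm ahead of it and the grasp point (between the pads) lies 5 mm behind it (bot.finger_overhang is the distance from the TCP to the fingertips, in m); y points along the fingers, x is the direction in which the jaws open and shut, and the axes are right-handed (so a half turn about y gives the same grasp; the last joint's range is limited). The gripper opens to 85 mm and grips with 20 to 120 N. Pads are 22 mm wide; open, the fingers measure 114 mm over their backs; the gripper's body (76 mm by 85 mm) begins 54 mm behind the grasp point. The pads swing forward as they close: fully open they stand 13 mm farther back than shut.
Start: joints at [1.139, 0.264, 1.604, -0, 1.274, -0.037], TCP at [0.26, 0.623, 0.245] pointing down, gripper open.
Joint ranges: [-2.63, 2.63], [-0.94, 2.18], [0.31, 2.57], [-1.31, 4.45], [0, 2.66], [-2.55, 2.55]. Speed limits (rad/s): [2.57, 2.57, 3.14, 3.14, 3.14, 3.14].

### API

Orientations are given as a rotation vector (axis times angle).
In Python, from workcell import readout, read_camera, bot, spotter gives the robot as it stands.
- The arm moves only by the tool jog_arm, never from a script. Its argument "increments" is a list of rows, each a list of 7 numbers: the shift along the tool's x, y, z in m, then the turn, a rotation vector about the tool's x, y, z in rad, then the opening, from 0 (shut) to 1 (fully open). A call has 1 to 10 rows; each row shifts and turns the pose as measured when the row begins, along the tool's axes as they then stand; what a row does not reach is not made up. A row lasts 1/8 s, in which the tool goes at most 62.5 mm and 10.7 degrees, less where a joint would pass 70% of its speed; a pose out of reach is approached as far as the arm can. A call with a gripper value outside its range is refused whole. The fingers move at their own pace and stop on an object; "force" is the grip in N (left out, the last holds). Time passes only in rows, so rows that do not move let the fingers close. It gives the time, the measured TCP pose, the force and the opening at its end, in the units of the state.
- readout.read_state(): the state, without advancing time (a new reading comes with each control period).
- read_camera(name): name is "scene" or "side" or "wrist"; returns a dict with "img" (480x640x3 uint8, blue, green, red), "range_z" (480x640 float32, m along the optical axis (not along the pixel's ray), 0 where there is no reading), "fx", "fy", "cx", "cy" (pixels), "distortion" ([k1, k2, p1, p2, k3] as OpenCV has them; the pictures are not rectified), "world_from_camera" (4x4, takes a point from camera to world coordinates). Camera axes: x right, y down, z forward; pixel columns grow to the right and rows downward; lengths in m; the calibration is good to about 2 mm. A picture is of the moment at which its call begins.
- bot.finish_job(): hands the job in, once; it reports no verdict.
Trained networks look in a picture, given as the dict that the camera call returned (one of the last four; its "shot" number tells which), for a name from the list of things; names that differ only in an ending like _2 or _b are one class to them, and where a whole thing is asked for, a point or a joint stands for the part that bears it (a point fixed in the world has none). Each returns a list of dicts, best first, with "p" (0 to 1); they miss things now and then, are a little off and sometimes report something else, mostly with a low value. They report only what shows in the picture. A call takes as long as a camera call. They do not tell look-alikes from the thing itself.
- spotter.masks_of(picture, thing): "mask" (480x640 bool, what is visible of it) and "location" ([column, row] in pixels, amid what is visible of it).
- spotter.spot_point(picture, thing): "location" ([column, row] in pixels: a listed point, or the origin of a listed thing).
The state is a dict: "time": time; "q": joint angles; "joint_vel": joint speeds; "joint_torque": joint torques, N m; "tool_pos": TCP position; "tcp_rot": TCP orientation; "wrist_force": force on the tool from outside, world axes, zero at the start; "torque": the same for the moment, N m; "width": opening from 0.0 (shut) to 1.0 (fully open).
Only numpy, scipy, OpenCV 4.12 (cv2) and the standard library are available. Lean on these libraries where they do the work, as an engineer would, in place of code of your own. Each camera call takes 0.05 s, during which the arm holds its last target. There are 200 camera calls.

## Working session

There is one attempt and no reset: what is moved stays moved. The work goes in short steps, Python scripts to look and compute and a tool call to move; the robot and the scene stay as the last step left them, time stands still between calls to the robot, and variables do not carry over. Pictures are saved under pics/ and viewed, about 12 in all and at most 16, crops included, and the job is handed in when it is done.

Besides the shell and the picture viewer there is one more tool, called after "Emit:" by a JSON object that holds its "api" and its "payload". jog_arm: Moves the arm, as the interface text tells. Its arguments: {"type":"object","properties":{"increments":{"type":"array"},"force":{"type":"number"}},"required":["increments"]}

```bash
mkdir -p pics; ls; cat > h.py <<'E'
import numpy as np, cv2
from workcell import readout, read_camera, bot, spotter
def cloud(p):
    h,w=p["range_z"].shape
    K=np.array([[p["fx"],0,p["cx"]],[0,p["fy"],p["cy"]],[0,0,1.]])
    g=np.stack(np.meshgrid(np.arange(w),np.arange(h)),-1).reshape(-1,1,2).astype(float)
    u=cv2.undistortPoints(g,K,np.array(p["distortion"],float)).reshape(h,w,2)
    z=p["range_z"]; c=np.dstack([u[...,0]*z,u[...,1]*z,z])
    T=np.array(p["world_from_camera"]); W=c@T[:3,:3].T+T[:3,3]; W[z==0]=np.nan
    return W
E
python3 - <<'E'
from h import *
s=readout.read_state(); print(s)
for n in ("scene","side"):
    p=read_camera(n); cv2.imwrite(f"pics/{n}0.png",p["img"]); W=cloud(p)
    print(n,np.array(p["world_from_camera"]).round(3).tolist())
    for t in ("cup_a","candle_a","incense_holder","cup_tray","candle_tray","holder_dish","white_cup","bell"):
        for m in spotter.masks_of(p,t):
            P=W[m["mask"]]; P=P[~np.isnan(P[:,0])]
            if len(P)<10: continue
            print(t,round(m["p"],2),np.round(m["location"]),len(P),"med",np.median(P,0).round(3),"lo",np.percentile(P,2,axis=0).round(3),"hi",np.percentile(P,98,axis=0).round(3))
E
```

```text
pics
{'time': 0.0, 'q': array([ 1.13911843e+00,  2.64781844e-01,  1.60541347e+00, -1.41707808e-05,
        1.27367845e+00, -3.69495110e-02]), 'joint_vel': array([-0.00078218, -0.00117793,  0.00018166, -0.00180647,  0.0003968 ,
       -0.00015799]), 'joint_torque': array([ 1.83293494e-03, -5.15102971e+01, -3.67319655e+01,  1.79029457e-04,
        1.24689043e-02, -8.35803746e-06]), 'tool_pos': array([0.25931465, 0.62243018, 0.24392133]), 'tcp_rot': array([-1.37170455, -0.91227872,  0.91546866]), 'wrist_force': array([-0.20311869,  0.51514519,  0.12754857]), 'torque': array([ 0.01791519, -0.02600197, -0.03850689]), 'width': 0.999904401082759}
scene [[0.242, 0.52, -0.819, 1.235], [0.97, -0.111, 0.217, -0.189], [0.022, -0.847, -0.532, 0.551], [0.0, 0.0, 0.0, 1.0]]
cup_a 0.97 [425. 276.] 843 med [0.611 0.188 0.034] lo [0.575 0.164 0.004] hi [0.629 0.216 0.05 ]
cup_a 0.76 [230. 299.] 1034 med [ 0.6   -0.188  0.033] lo [ 0.559 -0.214  0.003] hi [ 0.614 -0.162  0.05 ]
candle_a 0.89 [390. 230.] 517 med [0.425 0.191 0.042] lo [0.401 0.178 0.004] hi [0.432 0.213 0.076]
candle_a 0.63 [213. 258.] 
[... 1733 characters left out ...]
.355 0.006] lo [0.506 0.281 0.003] hi [0.603 0.419 0.016]
candle_tray 0.97 [404. 149.] 951 med [ 0.274 -0.359  0.006] lo [ 0.241 -0.425  0.001] hi [ 0.306 -0.296  0.014]
candle_tray 0.86 [382. 217.] 1360 med [ 0.313 -0.143  0.005] lo [ 0.272 -0.208  0.   ] hi [ 0.354 -0.081  0.012]
candle_tray 0.66 [223. 256.] 2831 med [0.633 0.009 0.006] lo [ 0.582 -0.076  0.002] hi [0.682 0.085 0.016]
holder_dish 0.73 [295. 146.] 1182 med [ 0.542 -0.355  0.006] lo [ 0.494 -0.403  0.001] hi [ 0.589 -0.303  0.016]
white_cup 0.56 [363. 411.] 1387 med [0.336 0.298 0.028] lo [0.311 0.281 0.004] hi [0.362 0.334 0.052]
bell 0.62 [297. 283.] 764 med [0.47  0.076 0.028] lo [0.445 0.046 0.004] hi [0.497 0.093 0.043]
```

View pics/scene0.png

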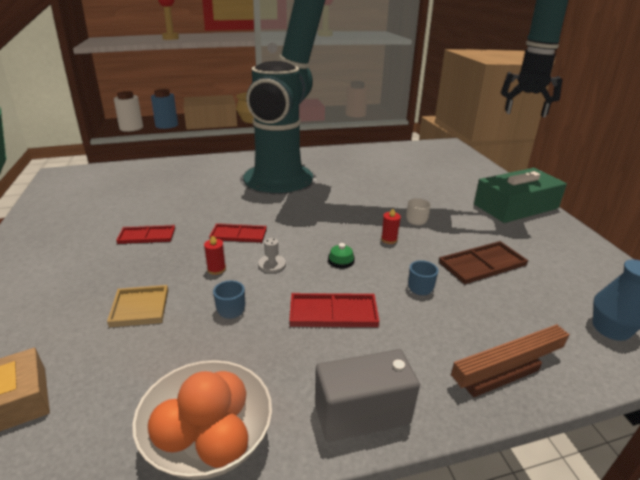

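View pics/side0.png

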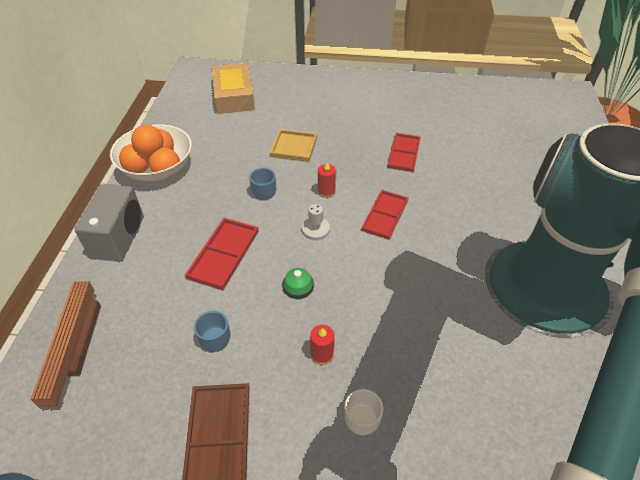

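```bash
cat > fit.py <<'E'
from h import *
from scipy.optimize import least_squares
def circ(P,r):
    f=lambda c:np.hypot(P[:,0]-c[0],P[:,1]-c[1])-r
    return least_squares(f,P[:,:2].mean(0),loss="soft_l1",f_scale=.002)
def pts(W,z0,z1,x,y,R=.05):
    P=W.reshape(-1,3); P=P[~np.isnan(P[:,0])]
    return P[(P[:,2]>z0)&(P[:,2]<z1)&(np.hypot(P[:,0]-x,P[:,1]-y)<R)]
OBJ={"cup1":(.60,.19,.035,.049,.0287),"cup2":(.585,-.185,.035,.049,.0287),"can1":(.413,.20,.012,.062,.02),"can2":(.45,-.205,.012,.062,.02),
"hold":(.458,-.085,.035,.058,.015),"white":(.336,.30,.035,.049,.0287),"bell":(.473,.062,.0,.0,.03)}
def run(cams=("scene","side"),names=OBJ):
    Ws={n:cloud(read_camera(n)) for n in cams}
    for k in names:
        x,y,a,b,r=OBJ[k]
        for n in cams:
            P=pts(Ws[n],a,b,x,y)
            if k.startswith("cup") or k=="white":
                pass
            if len(P)>8:
                s=circ(P,r); print(k,n,len(P),s.x.round(4),"rms",np.sqrt((s.fun**2).mean()).round(4))
    return Ws
E
python3 - <<'E'
from fit import *
Ws=run()
for t,(x,y,R) in {"cupT":(.553,.36,.13),"canT":(.633,.0,.12),"dish":(.542,-.354,.085)}.items():
    for n,W in Ws.items():
        P=pts(W,.0105,.0185,x,y,R)
        if len(P)<10: continue
        (c,s,a)=cv2.minAreaRect((P[:,:2]*1000).astype(np.float32)); 
        print(t,n,len(P),np.round(c,1),np.round(s,1),round(a,1))
E
```

```text
cup1 scene 327 [0.6013 0.19  ] rms 0.0027
cup1 side 311 [0.6004 0.1964] rms 0.0026
cup2 scene 371 [ 0.5869 -0.1882] rms 0.0027
cup2 side 245 [ 0.5842 -0.183 ] rms 0.0025
can1 scene 320 [0.4099 0.1982] rms 0.0014
can1 side 343 [0.4108 0.2004] rms 0.0006
can2 scene 369 [ 0.4456 -0.2082] rms 0.0012
can2 side 308 [ 0.446 -0.205] rms 0.0013
hold scene 130 [ 0.4559 -0.0904] rms 0.001
hold side 118 [ 0.4563 -0.0877] rms 0.0009
white scene 201 [0.3365 0.3031] rms 0.0029
white side 297 [0.3365 0.3085] rms 0.0024
cupT scene 532 [550.8 367.7] [ 95.2 185.6] 11.2
cupT side 1148 [554.8 352.5] [ 90.1 147.5] 10.2
canT scene 749 [633.   -1.5] [162.8  83.8] 77.2
canT side 726 [632.7   2.2] [166.   84.1] 76.8
dish scene 505 [ 543.8 -357.3] [ 97.7 101. ] 85.6
dish side 301 [ 541.7 -355.7] [105.6  97.3] 86.2
```

The views show the blue cups at scene (422,277) and (230,299), and the candles at (391,227) and (215,256). The holder is at (271,255). The wooden tray is at (483,262), the largest red tray at (334,309) and the dish at (139,305). The small red trays at (146,234) and (239,232) are decoys. One network "cup" hit in the side view is really the dish.

Next I get the tool axes.

```bash
python3 - <<'E'
from workcell import readout
from scipy.spatial.transform import Rotation as R
import numpy as np
s=readout.read_state(); r=R.from_rotvec(s["tcp_rot"]); print(r.as_matrix().round(3))
for sx in (1,-1):
    T=np.array([[sx,0,0],[0,0,sx],[0,-1,0]],float)
    print(sx,(r.inv()*R.from_matrix(T)).as_rotvec().round(3))
E
```

```text
[[ 0.385  0.    -0.923]
 [ 0.923 -0.     0.385]
 [-0.    -1.    -0.   ]]
1 [0.    1.176 0.   ]
-1 [ 0.    -1.966 -0.   ]
```

Emit:
{"api": "jog_arm", "payload": {"increments": [[0, 0, 0, 0, 0.18, 0, 1], [0, 0, 0, 0, 0.18, 0, 1], [0, 0, 0, 0, 0.18, 0, 1], [0, 0, 0, 0, 0.18, 0, 1], [0, 0, 0, 0, 0.18, 0, 1], [0, 0, 0, 0, 0.18, 0, 1], [0, 0, 0, 0, 0.1, 0, 1]], "force": 40}}

```text
time: 1.88
tool_pos: [0.2596, 0.6231, 0.2453]
tcp_rot: [-1.57, 0.034, -0.034]
wrist_force: [-0.1, 0.1, -0.2]
width: 0.998
```

Emit:
{"api": "jog_arm", "payload": {"increments": [[0.038, 0, -0.048, 0, -0.043, 0, 1], [0.038, 0, -0.048, 0, 0, 0, 1], [0.038, 0, -0.048, 0, 0, 0, 1], [0.038, 0, -0.048, 0, 0, 0, 1], [0.038, 0, -0.048, 0, 0, 0, 1], [0.038, 0, -0.048, 0, 0, 0, 1], [0.038, 0, -0.048, 0, 0, 0, 1], [0.038, 0, -0.048, 0, 0, 0, 1], [0.038, 0.0, -0.048, 0, 0, 0, 1], [0, 0, 0, 0, 0, 0, 1]]}}

```text
time: 3.12
tool_pos: [0.6092, 0.1812, 0.2466]
tcp_rot: [-1.567, -0.008, -0.002]
wrist_force: [0.3, 0.8, -0.1]
width: 1.0
```

Emit:
{"api": "jog_arm", "payload": {"increments": [[-0.008, 0.02, 0.012, 0, 0, 0, 1], [0, 0.05, 0, 0, 0, 0, 1], [0, 0.05, 0, 0, 0, 0, 1], [0, 0.025, 0, 0, 0, 0, 1], [0, 0, 0, 0, 0, 0, 1]]}}

```text
time: 3.75
tool_pos: [0.5939, 0.202, 0.0933]
tcp_rot: [-1.565, -0.009, 0.007]
wrist_force: [0.2, -0.2, 0.9]
width: 1.001
```

```bash
python3 - <<'E'
from h import *
p=read_camera("wrist"); q=read_camera("side"); cv2.imwrite("pics/w1.png",np.hstack([p["img"],q["img"]])[::1,::1][:, :].copy() if 0 else cv2.resize(np.hstack([p["img"],q["img"]]),(800,300)))
print(np.array(p["world_from_camera"]).round(3).tolist())
E
```

```text
[[1.0, 0.009, 0.004, 0.592], [0.009, -0.952, -0.307, 0.281], [0.001, 0.307, -0.952, 0.223], [0.0, 0.0, 0.0, 1.0]]
```

View pics/w1.png

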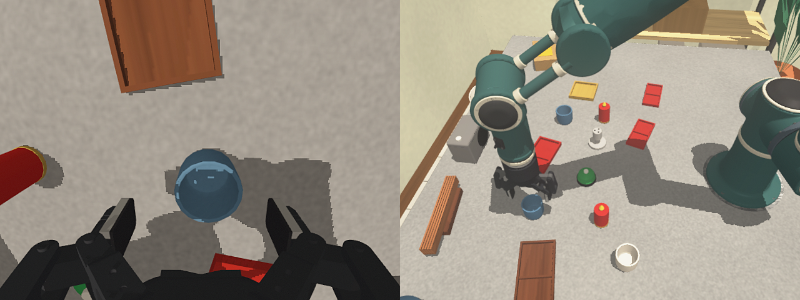

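The wrist view shows cup 1 between the open jaws at (208,185), slightly toward +x, which agrees with the fit. I correct and go down.

Emit:
{"api": "jog_arm", "payload": {"increments": [[0.006, 0, -0.008, 0, 0, 0, 1], [0, 0, 0, 0, 0, 0, 1], [0, 0.02, 0, 0, 0, 0, 1], [0, 0, 0, 0, 0, 0, 1]]}}

```text
time: 4.35
tool_pos: [0.6063, 0.1954, 0.0803]
tcp_rot: [-1.561, -0.02, -0.004]
wrist_force: [0.3, -0.6, -0.2]
width: 0.998
```

```bash
python3 - <<'E'
from fit import *
for i in range(6):
    s=readout.read_state(); print(s["tool_pos"].round(4),s["tcp_rot"].round(4),s["q"].round(4))
    if i<5: p=read_camera("wrist")
s=spotter.masks_of(p,"cup_a")[0]; W=cloud(p); P=W[s["mask"]]; print(np.nanpercentile(P,[2,50,98],axis=0).round(4))
P=P[(P[:,2]>.035)]; print(circ(P[~np.isnan(P[:,0])],.0287).x)
E
```

```text
[0.6063 0.1954 0.0803] [-1.5613 -0.0195 -0.0037] [0.27   0.3289 1.8452 0.0065 0.9507 0.2562]
[0.6074 0.1958 0.0817] [-1.5606 -0.0216 -0.0056] [0.27   0.328  1.8436 0.0065 0.9506 0.2561]
[0.6079 0.196  0.0823] [-1.5603 -0.0224 -0.0063] [0.2701 0.3275 1.8429 0.0065 0.9508 0.2561]
[0.6081 0.196  0.0826] [-1.5602 -0.0227 -0.0066] [0.2701 0.3272 1.8426 0.0065 0.9509 0.2561]
[0.6081 0.1961 0.0828] [-1.5602 -0.023  -0.0067] [0.2702 0.327  1.8425 0.0065 0.951  0.2561]
[0.6082 0.1962 0.0829] [-1.5601 -0.0232 -0.0069] [0.2703 0.3268 1.8424 0.0065 0.951  0.2562]
[[0.5748 0.166  0.0045]
 [0.5994 0.1823 0.0308]
 [0.6251 0.2193 0.0511]]
[0.60005916 0.19327479]
```

```bash
cat > go.py <<'E'
import sys,numpy as np
from workcell import readout
from scipy.spatial.transform import Rotation as R
s=readout.read_state(); r=R.from_rotvec(s["tcp_rot"])
T=R.from_matrix([[1,0,0],[0,0,1],[0,-1,0]])
d=np.array([float(a) for a in sys.argv[1:4]])-s["tool_pos"]
print("shift",r.inv().apply(d).round(4),"turn",(r.inv()*T).as_rotvec().round(3),"w",round(s["width"],3),s["tool_pos"].round(4))
E
python3 go.py .600 .193 .033
```

```text
shift [-0.0092  0.0498 -0.0036] turn [-0.011  0.01   0.019] w 1.002 [0.6082 0.1962 0.083 ]
```

Emit:
{"api": "jog_arm", "payload": {"increments": [[-0.007, 0.015, -0.003, -0.011, 0.01, 0.019, 1], [-0.001, 0.015, 0, 0, 0, 0, 1], [0, 0.01, 0, 0, 0, 0, 1], [0, 0.005, 0, 0, 0, 0, 1], [0, 0.002, 0, 0, 0, 0, 1]]}}

```text
time: 5.28
tool_pos: [0.599, 0.1929, 0.0315]
tcp_rot: [-1.572, 0.002, 0.002]
wrist_force: [-1.2, -0.5, -0.0]
width: 1.003
```

```bash
python3 go.py .600 .193 .033
```

```text
shift [ 0.001  -0.0015  0.0001] turn [ 0.002 -0.    -0.003] w 1.003 [0.599  0.1929 0.0315]
```

Emit:
{"api": "jog_arm", "payload": {"increments": [[0, 0, 0, 0, 0, 0, 0], [0, 0, 0, 0, 0, 0, 0], [0, 0, 0, 0, 0, 0, 0], [0, 0, 0, 0, 0, 0, 0], [0, 0, 0, 0, 0, 0, 0], [0, 0, 0, 0, 0, 0, 0]], "force": 35}}

```text
time: 6.02
tool_pos: [0.5997, 0.1931, 0.0326]
tcp_rot: [-1.572, 0.001, 0.001]
wrist_force: [0.5, 0.1, -0.9]
width: 0.654
```

Emit:
{"api": "jog_arm", "payload": {"increments": [[0, -0.03, 0, 0, 0, 0, 0], [0, -0.04, 0, 0, 0, 0, 0], [-0.01, -0.01, 0.04, 0, 0, 0, 0], [-0.015, 0, 0.055, 0, 0, 0, 0], [-0.015, 0, 0.055, 0, 0, 0, 0], [-0.01, 0, 0.04, 0, 0, 0, 0], [-0.003, 0, 0.012, 0, 0, 0, 0], [0, 0, 0.003, 0, 0, 0, 0]]}}

```text
time: 7.02
tool_pos: [0.5459, 0.4027, 0.1144]
tcp_rot: [-1.572, 0.004, -0.001]
wrist_force: [0.1, -1.1, -1.0]
width: 0.656
```

```bash
python3 go.py .5425 .4115 .039
```

```text
shift [-0.0033  0.0754  0.0089] turn [ 0.001 -0.003 -0.002] w 0.656 [0.5459 0.4027 0.1144]
```

Emit:
{"api": "jog_arm", "payload": {"increments": [[-0.003, 0.015, 0.008, 0, 0, 0, 0], [0, 0.025, 0.001, 0, 0, 0, 0], [0, 0.015, 0, 0, 0, 0, 0], [0, 0.01, 0, 0, 0, 0, 0], [0, 0.004, 0, 0, 0, 0, 0], [0, 0.002, 0, 0, 0, 0, 0]]}}

```text
time: 7.78
tool_pos: [0.544, 0.4073, 0.0383]
tcp_rot: [-1.574, 0.009, -0.004]
wrist_force: [-0.2, -0.9, -1.4]
width: 0.654
```

```bash
python3 go.py .5425 .4115 .039
```

```text
shift [-0.0015 -0.0007  0.0042] turn [ 0.003 -0.009 -0.003] w 0.654 [0.544  0.4073 0.0383]
```

Emit:
{"api": "jog_arm", "payload": {"increments": [[0, 0, 0, 0, 0, 0, 1], [0, 0, 0, 0, 0, 0, 1], [0, 0, 0, 0, 0, 0, 1], [0, 0, 0, 0, 0, 0, 1], [0, -0.02, 0, 0, 0, 0, 1], [0, -0.05, 0, 0, 0, 0, 1], [0, -0.06, 0, 0, 0, 0, 1], [0, -0.03, 0, 0, 0, 0, 1]]}}

```text
time: 8.78
tool_pos: [0.5443, 0.4079, 0.2067]
tcp_rot: [-1.574, 0.009, -0.005]
wrist_force: [1.1, -1.2, 0.3]
width: 1.0
```

```bash
python3 - <<'E'
from fit import *
OBJ.update(c1=(.543,.41,.04,.054,.0287)); run(("scene","side","wrist"),["c1","can1"])
E
python3 go.py .4103 .1993 .04
```

```text
c1 scene 284 [0.5443 0.4047] rms 0.0025
c1 side 264 [0.5428 0.4123] rms 0.0023
c1 wrist 642 [0.5428 0.4093] rms 0.0025
can1 scene 317 [0.4099 0.1986] rms 0.0013
can1 side 348 [0.4107 0.2003] rms 0.0006
can1 wrist 484 [0.4101 0.1974] rms 0.0006
shift [-0.1319  0.1661 -0.2093] turn [ 0.003 -0.008 -0.002] w 0.999 [0.5443 0.408  0.2052]
```

Emit:
{"api": "jog_arm", "payload": {"increments": [[-0.02, 0, -0.03, 0, -0.008, 0, 1], [-0.03, 0, -0.05, 0, 0, 0, 1], [-0.03, 0, -0.05, 0, 0, 0, 1], [-0.03, 0.02, -0.045, 0, 0, 0, 1], [-0.015, 0.03, -0.02, 0, 0, 0, 1], [-0.005, 0.02, -0.006, 0, 0, 0, 1], [-0.002, 0.005, -0.002, 0, 0, 0, 1]]}}

```text
time: 9.8
tool_pos: [0.4013, 0.1961, 0.122]
tcp_rot: [-1.579, 0.01, 0.011]
wrist_force: [0.1, -0.3, -0.2]
width: 1.003
```

```bash
python3 go.py .4103 .1993 .04
```

```text
shift [0.0101 0.0818 0.0039] turn [ 0.009  0.001 -0.013] w 1.003 [0.4013 0.1961 0.122 ]
```

Emit:
{"api": "jog_arm", "payload": {"increments": [[0.008, 0.01, 0.003, 0.008, 0, -0.012, 1], [0.002, 0.02, 0.001, 0, 0, 0, 1], [0, 0.025, 0, 0, 0, 0, 1], [0, 0.015, 0, 0, 0, 0, 1], [0, 0.006, 0, 0, 0, 0, 1], [0, 0.002, 0, 0, 0, 0, 1]]}}

```text
time: 10.55
tool_pos: [0.4171, 0.2038, 0.0426]
tcp_rot: [-1.567, -0.007, -0.003]
wrist_force: [0.4, -0.1, -0.6]
width: 0.995
```

```bash
python3 go.py .4103 .1993 .04
```

```text
shift [-0.0068  0.0026 -0.0045] turn [-0.003  0.002  0.006] w 0.995 [0.4171 0.2038 0.0426]
```

Emit:
{"api": "jog_arm", "payload": {"increments": [[-0.005, 0.002, -0.004, -0.003, 0.002, 0.006, 1], [-0.001, 0, 0, 0, 0, 0, 0], [0, 0, 0, 0, 0, 0, 0], [0, 0, 0, 0, 0, 0, 0], [0, 0, 0, 0, 0, 0, 0], [0, 0, 0, 0, 0, 0, 0], [0, 0, 0, 0, 0, 0, 0], [0, 0, 0, 0, 0, 0, 0]]}}

```text
time: 11.55
tool_pos: [0.4122, 0.2001, 0.0424]
tcp_rot: [-1.569, -0.003, -0.002]
wrist_force: [-0.1, 0.3, -0.1]
width: 0.459
```

```bash
python3 go.py .6418 .038 .045
```

```text
shift [ 0.2296 -0.0021 -0.1622] turn [-0.002  0.     0.003] w 0.459 [0.4122 0.2001 0.0424]
```

Emit:
{"api": "jog_arm", "payload": {"increments": [[0, -0.03, 0, 0, 0, 0, 0], [0, -0.05, 0, 0, 0, 0, 0], [0.02, -0.02, -0.015, 0, 0, 0, 0], [0.045, 0, -0.032, 0, 0, 0, 0], [0.05, 0, -0.035, 0, 0, 0, 0], [0.05, 0, -0.035, 0, 0, 0, 0], [0.04, 0, -0.028, 0, 0, 0, 0], [0.015, 0, -0.01, 0, 0, 0, 0], [0.004, 0, -0.003, 0, 0, 0, 0]]}}

```text
time: 12.68
tool_pos: [0.6412, 0.0379, 0.1442]
tcp_rot: [-1.569, -0.003, 0.001]
wrist_force: [-1.7, 0.5, -0.1]
width: 0.456
```

```bash
python3 go.py .6418 .038 .048
```

```text
shift [ 0.0005  0.0962 -0.    ] turn [-0.002  0.003  0.002] w 0.456 [0.6412 0.0379 0.1442]
```

Emit:
{"api": "jog_arm", "payload": {"increments": [[0, 0.02, 0, 0, 0, 0, 0], [0, 0.03, 0, 0, 0, 0, 0], [0, 0.02, 0, 0, 0, 0, 0], [0, 0.012, 0, 0, 0, 0, 0], [0, 0.005, 0, 0, 0, 0, 0], [0, 0.002, 0, 0, 0, 0, 0]]}}

```text
time: 13.42
tool_pos: [0.6353, 0.0424, 0.0489]
tcp_rot: [-1.568, -0.002, 0.009]
wrist_force: [-0.2, 0.5, -0.6]
width: 0.455
```

```bash
python3 go.py .6418 .038 .048
```

```text
shift [ 0.0065  0.0008 -0.0045] turn [-0.003  0.007 -0.004] w 0.455 [0.6353 0.0424 0.0489]
```

Emit:
{"api": "jog_arm", "payload": {"increments": [[0.005, 0, -0.003, 0, 0, 0, 0], [0.001, 0.001, 0, 0, 0, 0, 0], [0, 0, 0, 0, 0, 0, 1], [0, 0, 0, 0, 0, 0, 1], [0, 0, 0, 0, 0, 0, 1], [0, 0, 0, 0, 0, 0, 1], [0, -0.03, 0, 0, 0, 0, 1], [0, -0.05, 0, 0, 0, 0, 1], [0, -0.05, 0, 0, 0, 0, 1], [0, -0.03, 0, 0, 0, 0, 1]]}}

```text
time: 14.68
tool_pos: [0.6412, 0.0386, 0.2107]
tcp_rot: [-1.568, 0.001, 0.012]
wrist_force: [1.1, -0.0, 0.3]
width: 1.0
```

```bash
python3 - <<'E'
from fit import *
OBJ.update(k1=(.6418,.038,.02,.068,.02)); run(("scene","side"),["k1","can2"])
E
python3 go.py .4458 -.2066 .04
```

```text
k1 scene 450 [0.6424 0.0378] rms 0.0009
k1 side 368 [0.643  0.0404] rms 0.001
can2 scene 369 [ 0.4457 -0.2082] rms 0.0011
can2 side 304 [ 0.446  -0.2051] rms 0.0013
shift [-0.1987  0.1728 -0.2443] turn [-0.003  0.007 -0.002] w 0.994 [0.6432 0.0387 0.213 ]
```

Emit:
{"api": "jog_arm", "payload": {"increments": [[-0.02, 0, -0.025, 0, 0.007, 0, 1], [-0.037, 0, -0.046, 0, 0, 0, 1], [-0.038, 0, -0.047, 0, 0, 0, 1], [-0.038, 0, -0.047, 0, 0, 0, 1], [-0.036, 0.02, -0.044, 0, 0, 0, 1], [-0.02, 0.03, -0.025, 0, 0, 0, 1], [-0.007, 0.02, -0.008, 0, 0, 0, 1], [-0.002, 0.005, -0.002, 0, 0, 0, 1]]}}

```text
time: 15.78
tool_pos: [0.4352, -0.2098, 0.1273]
tcp_rot: [-1.566, 0.006, 0.009]
wrist_force: [0.5, -0.1, 0.3]
width: 0.999
```

```bash
python3 go.py .4458 -.2066 .041
```

```text
shift [0.0114 0.0862 0.0028] turn [-0.005  0.002 -0.01 ] w 0.999 [ 0.4352 -0.2098  0.1273]
```

Emit:
{"api": "jog_arm", "payload": {"increments": [[0.007, 0.012, 0.002, -0.005, 0, -0.009, 1], [0, 0.022, 0, 0, 0, 0, 1], [0, 0.025, 0, 0, 0, 0, 1], [0, 0.015, 0, 0, 0, 0, 1], [0, 0.006, 0, 0, 0, 0, 1], [0, 0.002, 0, 0, 0, 0, 1]]}}

```text
time: 16.52
tool_pos: [0.4479, -0.2055, 0.043]
tcp_rot: [-1.572, -0.009, 0.0]
wrist_force: [0.5, -1.0, -0.8]
width: 1.001
```

```bash
python3 go.py .4458 -.2066 .041
```

```text
shift [-0.0021  0.002  -0.001 ] turn [0.002 0.006 0.006] w 1.001 [ 0.4479 -0.2055  0.043 ]
```

Emit:
{"api": "jog_arm", "payload": {"increments": [[-0.001, 0.001, -0.001, 0.002, 0.006, 0.006, 0], [0, 0, 0, 0, 0, 0, 0], [0, 0, 0, 0, 0, 0, 0], [0, 0, 0, 0, 0, 0, 0], [0, 0, 0, 0, 0, 0, 0], [0, 0, 0, 0, 0, 0, 0], [0, 0, 0, 0, 0, 0, 0]]}}

```text
time: 17.4
tool_pos: [0.4481, -0.2074, 0.0438]
tcp_rot: [-1.572, -0.001, -0.002]
wrist_force: [-0.1, -0.6, -0.8]
width: 0.458
```

```bash
python3 go.py .6242 -.038 .048
```

```text
shift [ 0.176  -0.004   0.1695] turn [ 0.001 -0.001  0.002] w 0.458 [ 0.4481 -0.2074  0.0438]
```

Emit:
{"api": "jog_arm", "payload": {"increments": [[0, -0.03, 0, 0, 0, 0, 0], [0, -0.05, 0, 0, 0, 0, 0], [0.015, -0.025, 0.015, 0, 0, 0, 0], [0.035, 0, 0.034, 0, 0, 0, 0], [0.042, 0, 0.04, 0, 0, 0, 0], [0.042, 0, 0.04, 0, 0, 0, 0], [0.028, 0, 0.027, 0, 0, 0, 0], [0.01, 0, 0.01, 0, 0, 0, 0], [0.003, 0, 0.003, 0, 0, 0, 0]]}}

```text
time: 18.52
tool_pos: [0.6269, -0.0341, 0.1511]
tcp_rot: [-1.572, 0.002, -0.003]
wrist_force: [-0.6, -0.2, -1.5]
width: 0.459
```

```bash
python3 go.py .6242 -.038 .0495
```

```text
shift [-0.0028  0.1016 -0.0038] turn [ 0.001 -0.003  0.001] w 0.459 [ 0.6269 -0.0341  0.1511]
```

Emit:
{"api": "jog_arm", "payload": {"increments": [[-0.001, 0.02, -0.004, 0, 0, 0, 0], [0, 0.03, -0.001, 0, 0, 0, 0], [0, 0.022, 0, 0, 0, 0, 0], [0, 0.015, 0, 0, 0, 0, 0], [0, 0.006, 0, 0, 0, 0, 0], [0, 0.002, 0, 0, 0, 0, 0]]}}

```text
time: 19.27
tool_pos: [0.6188, -0.0457, 0.0486]
tcp_rot: [-1.573, 0.012, -0.002]
wrist_force: [-3.8, 0.8, 10.9]
width: 0.459
```

```bash
python3 go.py .6242 -.038 .0495
```

```text
shift [ 0.0053 -0.0009  0.0078] turn [ 0.002 -0.009 -0.006] w 0.459 [ 0.6188 -0.0457  0.0486]
```

Emit:
{"api": "jog_arm", "payload": {"increments": [[0.004, -0.002, 0.006, 0.002, -0.009, -0.006, 0], [0.001, 0, 0, 0, 0, 0, 0]]}}

```text
time: 19.52
tool_pos: [0.6255, -0.0397, 0.0523]
tcp_rot: [-1.571, -0.002, -0.003]
wrist_force: [-0.8, -1.6, -1.2]
width: 0.46
```

```bash
python3 go.py .6242 -.038 .0495
```

```text
shift [-0.0013  0.0028  0.0017] turn [ 0.    -0.     0.003] w 0.46 [ 0.6255 -0.0397  0.0523]
```

Emit:
{"api": "jog_arm", "payload": {"increments": [[0, 0.003, 0, 0, 0, 0, 0], [0, 0.002, 0, 0, 0, 0, 0], [0, 0, 0, 0, 0, 0, 1], [0, 0, 0, 0, 0, 0, 1], [0, 0, 0, 0, 0, 0, 1], [0, 0, 0, 0, 0, 0, 1], [0, -0.03, 0, 0, 0, 0, 1], [0, -0.05, 0, 0, 0, 0, 1], [0, -0.05, 0, 0, 0, 0, 1], [0, -0.03, 0, 0, 0, 0, 1]]}}

```text
time: 20.78
tool_pos: [0.6231, -0.0393, 0.2083]
tcp_rot: [-1.571, 0.002, 0.003]
wrist_force: [0.4, 0.4, 0.2]
width: 1.0
```

```bash
python3 - <<'E'
from fit import *
OBJ.update(k1=(.6418,.038,.02,.068,.02),k2=(.6242,-.038,.02,.068,.02)); run(("scene","side"),["k1","k2","cup2","hold"])
E
python3 go.py .586 -.186 .033
```

```text
k1 scene 448 [0.6425 0.0378] rms 0.0009
k1 side 364 [0.643  0.0404] rms 0.0011
k2 scene 457 [ 0.6261 -0.0398] rms 0.0008
k2 side 324 [ 0.6263 -0.0374] rms 0.0011
cup2 scene 382 [ 0.5867 -0.1878] rms 0.0027
cup2 side 241 [ 0.5837 -0.1828] rms 0.0026
hold scene 130 [ 0.456  -0.0904] rms 0.0011
hold side 110 [ 0.4561 -0.0878] rms 0.0012
shift [-0.0396  0.1776 -0.1465] turn [0.    0.    0.002] w 1.001 [ 0.6251 -0.0394  0.2106]
```

Emit:
{"api": "jog_arm", "payload": {"increments": [[-0.008, 0, -0.03, 0, 0, 0, 1], [-0.013, 0, -0.05, 0, 0, 0, 1], [-0.01, 0.02, -0.04, 0, 0, 0, 1], [-0.004, 0.04, -0.014, 0, 0, 0, 1], [-0.001, 0.04, -0.004, 0, 0, 0, 1], [0, 0.015, 0, 0, 0, 0, 1], [0, 0.005, 0, 0, 0, 0, 1]]}}

```text
time: 21.75
tool_pos: [0.586, -0.1804, 0.0817]
tcp_rot: [-1.569, 0.0, 0.003]
wrist_force: [-0.1, 1.4, 1.2]
width: 1.002
```

```bash
python3 go.py .5855 -.186 .033
```

```text
shift [-0.0004  0.0487 -0.0057] turn [-0.001  0.001 -0.002] w 1.002 [ 0.586  -0.1804  0.0817]
```

Emit:
{"api": "jog_arm", "payload": {"increments": [[0, 0.012, -0.004, 0, 0, 0, 1], [0, 0.017, -0.001, 0, 0, 0, 1], [0, 0.01, 0, 0, 0, 0, 1], [0, 0.005, 0, 0, 0, 0, 1], [0, 0.002, 0, 0, 0, 0, 1]]}}

```text
time: 22.38
tool_pos: [0.5888, -0.1853, 0.0356]
tcp_rot: [-1.571, -0.005, 0.0]
wrist_force: [-0.2, 0.6, 0.4]
width: 1.003
```

```bash
python3 go.py .5855 -.186 .033
```

```text
shift [-0.0033  0.0026 -0.0007] turn [0.    0.003 0.003] w 1.003 [ 0.5888 -0.1853  0.0356]
```

Emit:
{"api": "jog_arm", "payload": {"increments": [[-0.003, 0.002, 0, 0, 0.003, 0.003, 1], [0, 0, 0, 0, 0, 0, 0], [0, 0, 0, 0, 0, 0, 0], [0, 0, 0, 0, 0, 0, 0], [0, 0, 0, 0, 0, 0, 0], [0, 0, 0, 0, 0, 0, 0], [0, 0, 0, 0, 0, 0, 0]]}}

```text
time: 23.25
tool_pos: [0.5863, -0.1855, 0.0347]
tcp_rot: [-1.572, -0.002, -0.001]
wrist_force: [-0.1, -0.1, -1.2]
width: 0.673
```

```bash
python3 go.py .5595 .3255 .039
```

```text
shift [-0.0267 -0.0047  0.511 ] turn [0.001 0.    0.002] w 0.673 [ 0.5863 -0.1855  0.0347]
```

Emit:
{"api": "jog_arm", "payload": {"increments": [[0, -0.03, 0, 0, 0, 0, 0], [0, -0.05, 0, 0, 0, 0, 0], [0, -0.055, 0, 0, 0, 0, 0], [0, -0.03, 0.02, 0, 0, 0, 0], [-0.003, 0, 0.045, 0, 0, 0, 0], [-0.003, 0, 0.055, 0, 0, 0, 0], [-0.003, 0, 0.06, 0, 0, 0, 0], [-0.003, 0, 0.06, 0, 0, 0, 0], [-0.003, 0, 0.06, 0, 0, 0, 0], [-0.003, 0, 0.06, 0, 0, 0, 0]]}}

```text
time: 24.5
tool_pos: [0.5691, 0.1805, 0.2052]
tcp_rot: [-1.571, 0.004, -0.01]
wrist_force: [1.3, 0.2, -0.2]
width: 0.67
```

```bash
python3 go.py .5595 .3255 .041
```

```text
shift [-0.0116  0.1641  0.1449] turn [ 0.    -0.009  0.004] w 0.67 [0.5691 0.1805 0.2052]
```

Emit:
{"api": "jog_arm", "payload": {"increments": [[-0.003, 0, 0.055, 0, -0.009, 0.004, 0], [-0.003, 0, 0.045, 0, 0, 0, 0], [-0.002, 0.02, 0.02, 0, 0, 0, 0], [-0.001, 0.035, 0.006, 0, 0, 0, 0], [0, 0.035, 0.001, 0, 0, 0, 0], [0, 0.02, 0, 0, 0, 0, 0], [0, 0.01, 0, 0, 0, 0, 0]]}}

```text
time: 25.38
tool_pos: [0.5581, 0.3144, 0.0788]
tcp_rot: [-1.572, -0.005, 0.005]
wrist_force: [0.2, 0.2, -1.2]
width: 0.675
```

```bash
python3 go.py .5595 .3255 .041
```

```text
shift [0.0014 0.0378 0.0111] turn [ 0.001  0.006 -0.   ] w 0.675 [0.5581 0.3144 0.0788]
```

Emit:
{"api": "jog_arm", "payload": {"increments": [[0.001, 0.01, 0.009, 0, 0.006, 0, 0], [0, 0.012, 0.001, 0, 0, 0, 0], [0, 0.007, 0, 0, 0, 0, 0], [0, 0.004, 0, 0, 0, 0, 0], [0, 0.001, 0, 0, 0, 0, 0]]}}

```text
time: 26.0
tool_pos: [0.5612, 0.325, 0.0446]
tcp_rot: [-1.571, -0.001, -0.003]
wrist_force: [-1.7, 0.1, -0.4]
width: 0.671
```

```bash
python3 go.py .5595 .3255 .041
```

```text
shift [-0.0017  0.0036  0.0005] turn [ 0.    -0.001  0.003] w 0.671 [0.5612 0.325  0.0446]
```

Emit:
{"api": "jog_arm", "payload": {"increments": [[-0.001, 0.003, 0, 0, 0, 0.003, 0], [0, 0.002, 0, 0, 0, 0, 0], [0, 0, 0, 0, 0, 0, 1], [0, 0, 0, 0, 0, 0, 1], [0, 0, 0, 0, 0, 0, 1], [0, 0, 0, 0, 0, 0, 1], [0, -0.03, 0, 0, 0, 0, 1], [0, -0.05, 0, 0, 0, 0, 1], [0, -0.05, 0, 0, 0, 0, 1], [0, -0.03, 0, 0, 0, 0, 1]]}}

```text
time: 27.25
tool_pos: [0.5586, 0.3241, 0.2012]
tcp_rot: [-1.573, 0.005, 0.003]
wrist_force: [-0.3, 0.3, -0.7]
width: 1.003
```

```bash
python3 - <<'E'
from fit import *
OBJ.update(c1=(.543,.41,.04,.054,.0287),c2=(.56,.325,.04,.054,.0287)); run(("scene","side"),["c1","c2","hold"])
E
python3 go.py .456 -.089 .043
```

```text
c1 scene 281 [0.5444 0.4052] rms 0.0027
c1 side 278 [0.5428 0.4122] rms 0.0023
c2 scene 293 [0.5608 0.3218] rms 0.0027
c2 side 311 [0.56   0.3274] rms 0.0025
hold scene 135 [ 0.4559 -0.0905] rms 0.0011
hold side 118 [ 0.4558 -0.0875] rms 0.0012
shift [-0.1038  0.1606 -0.4142] turn [-0.    -0.001 -0.   ] w 1.001 [0.5604 0.325  0.2036]
```

Emit:
{"api": "jog_arm", "payload": {"increments": [[-0.006, 0, -0.025, 0, 0, 0, 1], [-0.012, 0, -0.048, 0, 0, 0, 1], [-0.014, 0, -0.056, 0, 0, 0, 1], [-0.014, 0, -0.056, 0, 0, 0, 1], [-0.014, 0, -0.056, 0, 0, 0, 1], [-0.014, 0, -0.056, 0, 0, 0, 1], [-0.013, 0, -0.052, 0, 0, 0, 1], [-0.008, 0.01, -0.032, 0, 0, 0, 1], [-0.003, 0.03, -0.012, 0, 0, 0, 1], [-0.001, 0.02, -0.003, 0, 0, 0, 1]]}}

```text
time: 28.6
tool_pos: [0.4406, -0.0918, 0.1283]
tcp_rot: [-1.577, 0.02, 0.015]
wrist_force: [0.0, -0.1, -0.1]
width: 0.998
```

```bash
python3 go.py .456 -.089 .043
```

```text
shift [0.0172 0.0849 0.0034] turn [ 0.007 -0.003 -0.022] w 0.998 [ 0.4406 -0.0918  0.1283]
```

Emit:
{"api": "jog_arm", "payload": {"increments": [[0.011, 0.012, 0.002, 0.006, -0.003, -0.02, 1], [0.001, 0.022, 0, 0, 0, 0, 1], [0, 0.022, 0, 0, 0, 0, 1], [0, 0.015, 0, 0, 0, 0, 1], [0, 0.006, 0, 0, 0, 0, 1], [0, 0.002, 0, 0, 0, 0, 1]]}}

```text
time: 29.35
tool_pos: [0.4381, -0.0916, 0.0371]
tcp_rot: [-1.568, 0.019, 0.012]
wrist_force: [-1.0, 0.5, -0.2]
width: 1.002
```

```bash
python3 go.py .456 -.089 .043
```

```text
shift [ 0.0178 -0.0063  0.0027] turn [-0.003 -0.005 -0.02 ] w 1.002 [ 0.4381 -0.0916  0.0371]
```

Emit:
{"api": "jog_arm", "payload": {"increments": [[0.012, -0.004, 0.002, 0, 0, -0.02, 1], [0.003, 0, 0, 0, 0, 0, 1]]}}

```text
time: 29.6
tool_pos: [0.4552, -0.0898, 0.0422]
tcp_rot: [-1.569, 0.001, -0.006]
wrist_force: [0.4, -0.0, 0.7]
width: 1.0
```

```bash
python3 go.py .456 -.089 .043; python3 -c "
from workcell import readout; s=readout.read_state(); print(s['q'].round(3),s['wrist_force'])"
```

```text
shift [ 0.0008 -0.0008  0.0008] turn [-0.002 -0.005  0.004] w 1.0 [ 0.4552 -0.0898  0.0422]
[-0.251  0.093  2.224  0.004  0.821 -0.249] [ 0.43733378 -0.01725979  0.69790346]
```

Free and on target, so I grip.

Emit:
{"api": "jog_arm", "payload": {"increments": [[0, 0, 0, 0, 0, 0, 0], [0, 0, 0, 0, 0, 0, 0], [0, 0, 0, 0, 0, 0, 0], [0, 0, 0, 0, 0, 0, 0], [0, 0, 0, 0, 0, 0, 0], [0, 0, 0, 0, 0, 0, 0], [0, 0, 0, 0, 0, 0, 0]], "force": 45}}

```text
time: 30.48
tool_pos: [0.4569, -0.09, 0.0438]
tcp_rot: [-1.569, -0.002, -0.008]
wrist_force: [0.2, -0.3, 1.8]
width: 0.339
```

```bash
python3 go.py .543 -.3565 .049
```

```text
shift [ 0.0872 -0.0049 -0.2662] turn [-0.001 -0.004  0.007] w 0.339 [ 0.4569 -0.09    0.0438]
```

Emit:
{"api": "jog_arm", "payload": {"increments": [[0, -0.03, 0, 0, 0, 0, 0], [0, -0.04, 0, 0, 0, 0, 0], [0.005, -0.015, -0.02, 0, 0, 0, 0], [0.015, 0, -0.045, 0, 0, 0, 0], [0.018, 0, -0.055, 0, 0, 0, 0], [0.019, 0, -0.056, 0, 0, 0, 0], [0.018, 0, -0.053, 0, 0, 0, 0], [0.008, 0, -0.025, 0, 0, 0, 0], [0.003, 0, -0.008, 0, 0, 0, 0]]}}

```text
time: 31.6
tool_pos: [0.5373, -0.3568, 0.1212]
tcp_rot: [-1.563, 0.006, 0.004]
wrist_force: [0.1, 0.4, -3.1]
width: 0.337
```

```bash
python3 go.py .543 -.3565 .0495
```

```text
shift [ 0.0061  0.0717 -0.0002] turn [-0.008 -0.002 -0.006] w 0.337 [ 0.5373 -0.3568  0.1212]
```

Emit:
{"api": "jog_arm", "payload": {"increments": [[0.004, 0.015, 0, -0.007, 0, -0.005, 0], [0, 0.022, 0, 0, 0, 0, 0], [0, 0.015, 0, 0, 0, 0, 0], [0, 0.009, 0, 0, 0, 0, 0], [0, 0.003, 0, 0, 0, 0, 0]]}}

```text
time: 32.22
tool_pos: [0.5389, -0.3502, 0.0506]
tcp_rot: [-1.566, 0.004, 0.006]
wrist_force: [-0.5, -0.1, -2.3]
width: 0.342
```

```bash
python3 go.py .543 -.3565 .0495
```

```text
shift [ 0.0041  0.001  -0.0063] turn [-0.005  0.001 -0.006] w 0.342 [ 0.5389 -0.3502  0.0506]
```

Emit:
{"api": "jog_arm", "payload": {"increments": [[0.003, 0, -0.005, -0.004, 0, -0.005, 0], [0, 0.001, 0, 0, 0, 0, 0], [0, 0.001, 0, 0, 0, 0, 0], [0, 0, 0, 0, 0, 0, 1], [0, 0, 0, 0, 0, 0, 1], [0, 0, 0, 0, 0, 0, 1], [0, 0, 0, 0, 0, 0, 1], [0, -0.03, 0, 0, 0, 0, 1], [0, -0.05, 0, 0, 0, 0, 1], [0, -0.05, 0, 0, 0, 0, 1]]}}

```text
time: 33.48
tool_pos: [0.5408, -0.3547, 0.1792]
tcp_rot: [-1.567, 0.003, 0.005]
wrist_force: [1.4, -1.1, 0.8]
width: 0.997
```

Emit:
{"api": "jog_arm", "payload": {"increments": [[0, -0.05, 0, 0, 0, 0, 1], [-0.02, -0.03, 0, 0, 0, 0, 1], [0, 0, 0, 0, 0, 0, 1], [0, 0, 0, 0, 0, 0, 1]]}}

```text
time: 33.98
tool_pos: [0.523, -0.3562, 0.2674]
tcp_rot: [-1.573, -0.004, -0.002]
wrist_force: [0.2, 1.5, -0.8]
width: 1.003
```

```bash
python3 - <<'E'
from fit import *
OBJ.update(c1=(.543,.41,.04,.054,.0287),c2=(.56,.325,.04,.054,.0287),k1=(.6418,.038,.02,.068,.02),k2=(.6242,-.038,.02,.068,.02),h=(.543,-.356,.04,.063,.015))
Ws=run(("scene","side"),["c1","c2","k1","k2","h","white"])
for n,W in Ws.items():
    for k,(x,y,t) in {"c1":(.543,.41,.03),"k1":(.642,.038,.02),"k2":(.625,-.038,.02),"c2":(.56,.325,.03),"h":(.543,-.356,.015),"bell":(.473,.065,.03)}.items():
        print(n,k,"ztop",np.percentile(pts(W,0,.12,x,y,t)[:,2],97).round(3))
i=[read_camera(n)["img"] for n in ("scene","side")]
cv2.imwrite("pics/end.png",cv2.resize(np.hstack([i[0][200:360,90:570],i[1][90:480,130:450][:160]]) if 0 else i[0][190:350,90:570],(800,267)))
cv2.imwrite("pics/end2.png",i[1])
E
```

```text
c1 scene 284 [0.5442 0.4046] rms 0.0026
c1 side 265 [0.5429 0.4123] rms 0.0024
c2 scene 302 [0.561  0.3218] rms 0.0027
c2 side 312 [0.5594 0.3268] rms 0.0025
k1 scene 449 [0.6424 0.0377] rms 0.0009
k1 side 365 [0.6432 0.0404] rms 0.001
k2 scene 452 [ 0.6262 -0.0398] rms 0.0009
k2 side 334 [ 0.6262 -0.0373] rms 0.0012
h scene 174 [ 0.5428 -0.3566] rms 0.001
h side 102 [ 0.5429 -0.3556] rms 0.0014
white scene 193 [0.3367 0.3025] rms 0.003
white side 287 [0.3369 0.3085] rms 0.0025
scene c1 ztop 0.055
scene k1 ztop 0.083
scene k2 ztop 0.084
scene c2 ztop 0.055
scene h ztop 0.068
scene bell ztop 0.042
side c1 ztop 0.057
side k1 ztop 0.084
side k2 ztop 0.083
side c2 ztop 0.057
side h ztop 0.07
side bell ztop 0.043
```

View pics/end.png

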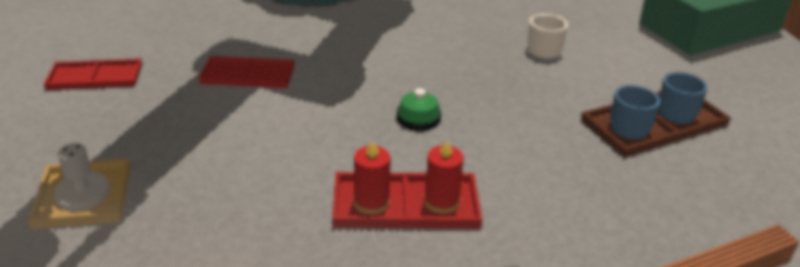

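View pics/end2.png

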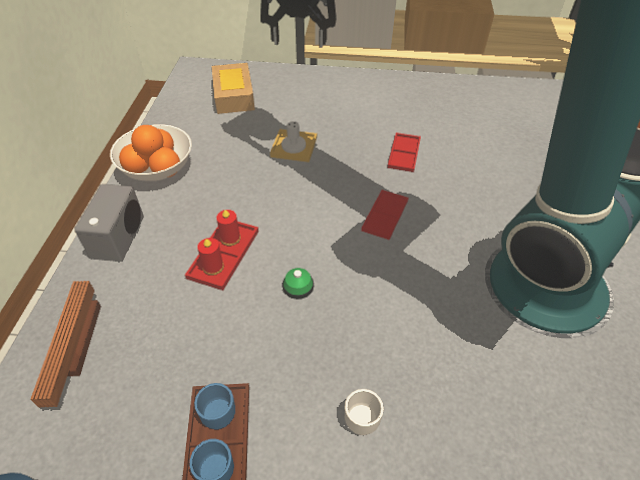

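Both views show everything upright in its bay: the cups in the wooden tray, scene crop (635,112) and (682,98); the candles in the large red tray, (372,180) and (445,180); and the holder in the dish, (75,180). The bell and white cup are where they were, and the gripper is well clear. I hand in the job.

```bash
python3 -c "
from workcell import bot; print(bot.finish_job())"
```

```text
the job is handed in; nothing more can be done
None
```

The altar shelf is back in order and the job is handed in after about 34 s of robot time. Both blue cups are in the wooden tray, one in each bay. Both candles are in the largest red tray, one in each bay, and the incense holder is in the brass dish.

- **Position:** in the last camera check each thing was within about 7 mm of the middle of its place. The worst was the far cup: it was set down 4 mm short, and the two cameras differ by about 8 mm on it in y. That is well inside the 20 mm allowed.
- **Upright and on the floor:** the measured top heights fit things standing upright on the tray floors. The pictures show all five upright, with the gripper well clear.
- **White cup and bell:** the white cup measured within 1 mm of its start. The bell I only checked by eye and by its height, and it looked unmoved.
- **Force:** the second candle touched down with about 11 N in the middle of placing. I lifted it, re-centred it and set it down again. No other reading after a move went above about 4 N.

The hand-in gave no verdict, so I have only these checks to go on.

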